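Put the painted pot away in the damp box

ROBOT

A 7-joint arm with a two-finger parallel gripper is mounted at the origin on the work surface. World frame = base frame: x ahead of the robot, y to its left, z up, the work surface at z = 0. Lengths are in m, angles in rad, forces in N, time in s.
With the tool pointing down it reaches from about 0.4 to 0.875 m from the base axis. Payload 19.3 kg.
Tool frame: the origin (TCP) lies between the finger pads; the fingertips stand 17 mm ahead of it and the grasp point (between the pads) lies 2 mm behind it; z points along the fingers, x is the direction in which the jaws open and shut, and the axes are right-handed (so a half turn about z gives the same grasp; the last joint's range is limited). The gripper opens to 85 mm and grips with 20 to 120 N. Pads are 22 mm wide; open, the fingers measure 114 mm over their backs; the gripper's body (76 mm by 85 mm) begins 54 mm behind the grasp point. The pads swing forward as they close: fully open they stand 13 mm farther back than shut.
Start: joints at [-0.07, 0.521, -0.036, 1.599, 0.021, 1.021, -0.113], TCP at [0.625, -0, 0.248] pointing down, gripper open.
Joint ranges: [-2.91, 2.91], [-0.3, 2.13], [-1.5, 1.42], [0.17, 2.43], [-1.26, 4.41], [0.16, 1.93], [-2.52, 2.52]. Speed limits (rad/s): [1.89, 1.89, 2.39, 2.39, 3.01, 3.01, 3.01].

INTERFACE

Orientations are given as [roll, pitch, yaw] about the fixed x, y, z axes, in that order (R = Rz(yaw) Ry(pitch) Rx(roll)).
In Python, from workcell import bot gives the robot as it stands. The module is installed in compiled form; this text tells all that it offers.
- The arm moves only by the tool arm_command, never from a script. Its argument "targets" is a list of rows, each a list of 6 numbers: the shift along the tool's x, y, z in mm, then the turn, a rotation vector about the tool's x, y, z in degrees. In form: [[x, y, z, wx, wy, wz], ...]. A call has 1 to 8 rows; each row shifts and turns the pose as measured when the row begins, along the tool's axes as they then stand; what a row does not reach is not made up. A row lasts 1/10 s, in which the tool goes at most 50 mm and 8.59 degrees, less where a joint would pass 70% of its speed; a pose out of reach is approached as far as the arm can. A call is refused whole if a number of a shift passes 50 or a number of a turn 8.59, either way. A call with a gripper value outside its range is refused whole. "grip" is the opening in per cent of the stroke, from 0 (shut) to 100 (fully open), set as the call begins (left out, the last holds). The fingers move at their own pace and stop on an object; "grip_force" is the grip in N (left out, the last holds). Time passes only in rows, so rows that do not move let the fingers close. It gives the time, the measured TCP pose, the force and the opening at its end, in the units of the state.
- bot.observe(): the state, without advancing time (a new reading comes with each control period).
- bot.grab_frame(name): name is "scene" or "side" or "wrist"; returns a dict with "color" (480x640x3 uint8, red, green, blue), "depth" (480x640 float32, m along the optical axis (not along the pixel's ray), 0 where there is no reading), "fov_y" (degrees; the focal length in pixels is half the picture's height over the tangent of half this angle, whatever the lens; pixels are square), "cx", "cy" (the principal point, pixels), "R" (3x3) and "t" (3): a world point X has camera coordinates R X + t; the wrist camera has in their place "hand_eye" (4x4, takes a point from camera to tool coordinates, whose origin is the TCP and whose axes are the tool frame's). Camera axes: x right, y down, z forward; pixel columns grow to the right and rows downward; lengths in m; the calibration is good to about 2 mm. The wrist camera is an equidistant fisheye: a pixel r from the principal point sees the ray r / f radians off the axis. A picture is of the moment at which its call begins: read the wrist's pose just before it.
- bot.job_done(): hands the job in, once; it reports no verdict.
The state is a dict: "clock": time; "qpos": joint angles; "qd": joint speeds; "joint_efforts": joint torques, N m; "position": TCP position; "tool_rot": TCP orientation; "force": force on the tool from outside, world axes, zero at the start; "moment": the same for the moment, N m; "grip_width": finger opening in m.
Only numpy, scipy, OpenCV 4.12 (cv2) and the standard library are available. Lean on these libraries where they do the work, as an engineer would, in place of code of your own. Each camera call takes 0.05 s, during which the arm holds its last target. There are 200 camera calls.

TASK

The freshly painted little pot in the open drawer has to dry slowly in the damp box. With the fingertips push the drawer fully home, then push the hinged flap on top of the box over and down until it lies flat and shut over the drawer's front. The paint is wet: do not touch, lift or topple the pot, and leave everything else on the bench and on the box where it stands.

Things in the scene. Friction and masses are not known exactly. Their poses are not given: they have to be found in the camera images.
- damp_box: Fixed wooden damp box, 260 mm deep (its x), 220 mm wide (its y), 150 mm high, standing on the bench. Origin: centre of its underside; z up. Its open front is the plane x = -130 mm and looks along its own -x. The rear 175 mm of its top is a fixed roof (top at z = 150 mm); the front 85 mm of the top is open and is closed by the flap.
- drawer (a joint): How far the drawer is pulled out of the box towards the box's -x, in m: 0 is fully home (its front panel flush with the box's front), 0.13 fully out. It slides stiffly (about 2 N, no spring) and stays where it is left; it has a hard stop at 0. It has no handle.
- drawer_front (a point): Middle of the top edge of the outer face of the drawer's plain plywood front panel (panel 194 mm wide, 12 mm thick, from 10 to 138 mm above the bench; this point is at 138 mm). Moves with the drawer; x axis as the box's, so the drawer is pushed home along +x.
- flap (a joint): Opening angle of the flap in rad: 0 is shut (flat, level with the roof), about 1.57 stands upright, more leans back over the roof; 1.95 at most. A stiff hinge: it stays at any angle, about 2 N at its free edge moves it. Hard stop at 0.
- flap_hinge (a point): Middle of the flap's hinge axis, at the front edge of the fixed roof: 45 mm in front of the box's centre (box x = -45 mm), 150 mm above the bench. The axis runs along the box's y. The flap's outer face (its top when shut) lies in the plane through this axis.
- flap_edge (a point): Middle of the flap's free edge on its outer face, 97 mm from the hinge axis. The flap is a wooden board 216 mm wide and 10 mm thick with an 8 mm thick skirt at its free edge, which reaches 30 mm below its outer face and hangs over the top of the drawer front when shut, standing up to 12 mm out from the box's front. Moves with the flap.
- pot: The painted clay pot, grey with blue bands, 66 mm across at its belly, 74 mm high, standing loose on the drawer's floor (16 mm above the bench) its centre 50 to 105 mm behind the outer face of the drawer's front panel. Origin: centre of its underside; z up.
- roof_jar: Small jar with a black cap, 44 mm across, 55 mm high, standing loose on the fixed roof of the box, near its rear. Origin: centre of its underside. To be left alone.
- near_bowl: Dark glaze bowl, 104 mm across, 45 mm high, loose on the bench in front of the drawer, to the robot's right of it. Origin: centre of its underside. To be left alone.
- roof_cup: Small open clay cup, 56 mm across, 50 mm high, standing loose on the fixed roof of the box, near its rear, beside the jar. Origin: centre of its underside. To be left alone.
- bench_pot: A second clay pot just like the painted one, loose on the bench itself, to the robot's right. To be left alone.
- bench_bowl: Dark glaze bowl, 140 mm across, 60 mm high, loose on the bench to the robot's right. To be left alone.
- brush: Brush lying on the bench to the robot's right. To be left alone.
- wood_block: Wooden block 90 x 45 x 25 mm lying on the bench, far right. To be left alone.
Not all that is in view belongs to the job. What is shaped like the pot but green or red is not meant.

How it is judged:
On the way, in this order (a step that is already met when the one before it is completed fails the run):
1. the drawer is pushed fully home (within 4 mm) while the flap is still open (value of joint drawer below 0.004 m and value of joint flap above 0.3 rad), for 0.2 s.
2. the flap is pushed shut (within 0.06 rad) (value of joint flap below 0.06 rad and value of joint drawer below 0.006 m), for 0.2 s.
At the end, for the whole second after the job is handed in: The drawer is home to within 6 mm, the flap shut to within 0.06 rad, and the pot stands upright (within 0.15 rad) and at rest on the drawer's floor inside the box (all of step 2 and angle between pot's own z axis and vertical below 0.15 rad and linear speed of pot below 0.02 m/s and x of pot in the frame of damp_box between -0.12 and 0.11 m and height (world z) of pot below 0.03 m); the robot touches nothing.
It fails at once if the robot touches the wet pot (contact force between any of the fingers, the arm and pot above 0.3 N).
It fails at once if the pot is lifted off the drawer's floor (by more than 15 mm) or topples (0.4 rad) (height (world z) of pot above 0.031 m or angle between pot's own z axis and vertical above 0.4 rad).
It fails at once if another thing on the bench or on the box is moved by more than 20 mm (distance of any of roof_jar, near_bowl, roof_cup, bench_pot, bench_bowl, brush, wood_block from where it was at the start of the episode above 0.02 m).
It fails at once if a standing jar, bowl, cup or pot is tipped over (0.5 rad) (angle between any of roof_jar, near_bowl, roof_cup, bench_pot, bench_bowl's own z axis and vertical above 0.5 rad).
It also fails if it takes over 54 s, if anything falls off the work surface, if the arm or the gripper's body presses on something with over 40 N, if the wrist force passes 120 N, or if a joint passes its speed limit or range.

## Working session

There is one attempt and no reset: what is moved stays moved. The work goes in short steps, Python scripts to look and compute and a tool call to move; the robot and the scene stay as the last step left them, time stands still between calls to the robot, and variables do not carry over. Pictures are saved under pics/ and viewed, about 8 in all and at most 12, crops included, and the job is handed in when it is done.

Besides the shell and the picture viewer there is one more tool, called as name(argument=value, ...) on one line, values as JSON. arm_command: Moves the arm, as the interface text tells. Its arguments: {"type":"object","properties":{"targets":{"type":"array"},"grip":{"type":"number"},"grip_force":{"type":"number"}},"required":["targets"]}

```bash
mkdir -p pics; cat > h.py <<'E'
from workcell import bot
import numpy as np, cv2
def pts(f):
    h,w=f["depth"].shape; F=h/2/np.tan(np.radians(f["fov_y"])/2)
    v,u=np.mgrid[:h,:w]; z=f["depth"]
    P=np.stack([(u-f["cx"])/F*z,(v-f["cy"])/F*z,z],-1)
    return (P-np.array(f["t"]))@np.array(f["R"])
def save(n,c): cv2.imwrite(n,cv2.cvtColor(np.ascontiguousarray(c),cv2.COLOR_RGB2BGR))
E
python3 - <<'E'
from h import *
for n in("scene","side"):
    f=bot.grab_frame(n); save(f"pics/{n}0.png",f["color"]); P=pts(f); np.savez(f"{n}0.npz",P=P,d=f["depth"],c=f["color"])
    print(n,f["fov_y"],-np.array(f["R"]).T@f["t"],(f["depth"]>0).mean())
print(bot.observe())
E
```

```text
scene 46.88018123040648 [1.10580865 0.45529877 1.29719217] 0.9961328125
side 43.94655788892422 [1.39022285 0.72169462 1.2616297 ] 0.9950618489583334
{'clock': 0.1, 'qpos': array([-0.07018931,  0.52194925, -0.03631448,  1.599923  ,  0.02116134,
        1.02113284, -0.11279536]), 'qd': array([ 0.00089745, -0.00071885, -0.0020166 , -0.00144906, -0.00232697,
       -0.00066204,  0.00162236]), 'joint_efforts': array([ 5.30202218e-03, -9.28794622e+01,  1.98731281e+00, -3.71102822e+01,
        2.18328479e-02, -1.88403775e-02,  5.98471815e-04]), 'position': array([ 6.24717240e-01, -3.67065422e-05,  2.47796664e-01]), 'tool_rot': array([ 3.14154643e+00,  1.02815142e-03, -4.90009011e-05]), 'force': array([ 0.1365939 ,  0.86739702, -0.49101319]), 'moment': array([-0.05594381,  0.02168405, -0.02135739]), 'grip_width': 0.08559654855419996}
```

View pics/scene0.png

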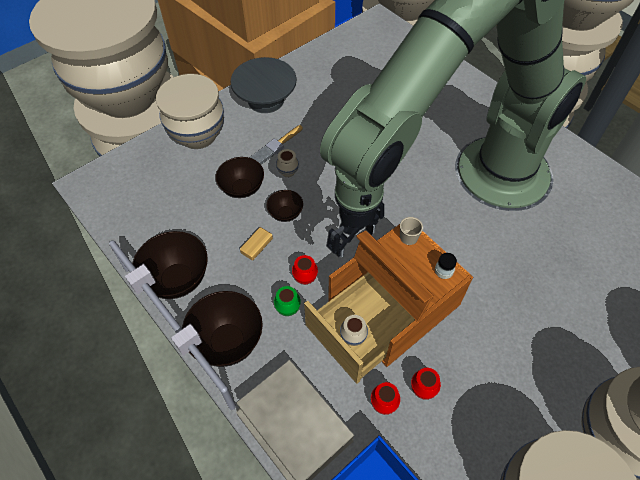

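View pics/side0.png

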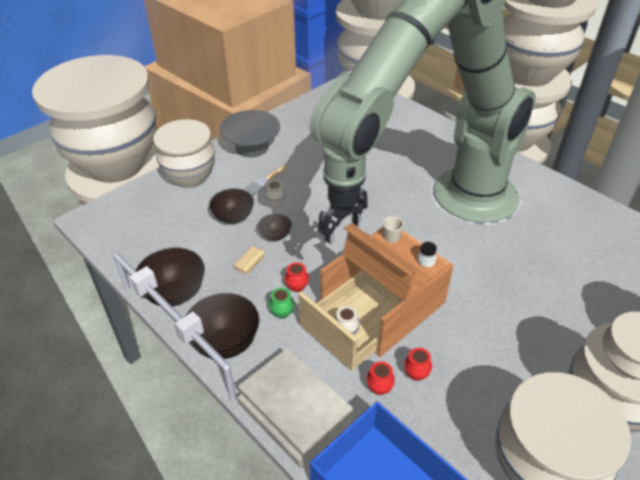

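The scene view shows the box around (400,290). The drawer, around (350,320), opens away from the robot, and the flap stands up at about (410,270). Pot candidates:
- grey pot in the drawer at (354,328), my choice by the description
- bench_pot at (287,160)
- green pot at (287,300)
- red pots at (304,268), (386,397) and (427,382)

Next I'll measure the positions.

```bash
python3 - <<'E'
from h import *
d=np.load("scene0.npz");P=d["P"];c=d["c"]
def at(u,v): 
    return np.round(np.median(P[v-1:v+2,u-1:u+2].reshape(-1,3),0),3)
for n,u,v in [("pot",354,328),("bench_pot",287,160),("green",287,300),("red1",304,268),("red2",386,397),("red3",427,382),("jar",447,262),("cup",411,230),("nearbowl",284,206),("wood",256,243),("flapTopL",361,238),("flapTopR",424,303),("drawerfrontL",309,305),("drawerfrontR",358,375),("roof",430,250),("bench",330,420)]: print(n,at(u,v))
# box roof: points near z=.15 around the box
reg=np.zeros(P.shape[:2],bool);reg[215:390,290:480]=1
hsv=cv2.cvtColor(c,cv2.COLOR_RGB2HSV)
m=reg&(hsv[...,1]>90)&(hsv[...,0]<25)&(hsv[...,0]>5)
r=m&(abs(P[...,2]-.15)<.004)
q=P[r][:,:2].astype(np.float32);print("z150",len(q),cv2.minAreaRect(q),cv2.boxPoints(cv2.minAreaRect(q)))
f=m&(abs(P[...,2]-.138)<.004)
n,l,s,ce=cv2.connectedComponentsWithStats(f.astype(np.uint8))
for i in range(1,n):
    if s[i,4]>25:
        q=P[l==i][:,:2].astype(np.float32);print("z138",s[i],ce[i],cv2.minAreaRect(q))
f=m&(P[...,2]>.165);q=P[f]
print("flap",len(q),q.min(0),q.max(0))
pl=cv2.minAreaRect(q[:,:2].astype(np.float32));print(pl)
k=q.mean(0);print(k,np.linalg.svd(q-k,full_matrices=False)[2])
crop=cv2.resize(c[200:400,270:490],None,fx=3.6,fy=3,interpolation=cv2.INTER_CUBIC);
save("pics/crop.png",cv2.resize(c[205:395,280:485],None,fx=3,fy=3,interpolation=cv2.INTER_CUBIC))
E
```

```text
pot [0.713 0.105 0.091]
bench_pot [ 0.504 -0.411  0.075]
green [ 0.783 -0.061  0.075]
red1 [ 0.696 -0.102  0.076]
red2 [0.765 0.267 0.075]
red3 [0.671 0.302 0.075]
jar [0.481 0.157 0.206]
cup [0.453 0.025 0.157]
nearbowl [ 0.586 -0.329  0.01 ]
wood [ 0.728 -0.27   0.028]
flapTopL [0.608 0.002 0.25 ]
flapTopR [0.604 0.199 0.219]
drawerfrontL [0.769 0.01  0.14 ]
drawerfrontR [0.777 0.189 0.07 ]
roof [0.456 0.092 0.151]
bench [0.889 0.222 0.065]
z150 2902 ((0.560814619064331, 0.09668386727571487), (0.22232532501220703, 0.2611467242240906), 89.08272552490234) [[ 0.4284784  -0.01237423]
 [ 0.6895917  -0.01655487]
 [ 0.6931509   0.20574197]
 [ 0.43203753  0.20992261]]
z138 [336 262  22  17  42] [346.38095238 269.33333333] ((0.6408737301826477, -0.004966183565557003), (0.003731098724529147, 0.06743507087230682), 89.40609741210938)
z138 [304 301  59  66 423] [333.55555556 333.33096927] ((0.7712678909301758, 0.09360233694314957), (0.19383393228054047, 0.013349015265703201), 88.90869903564453)
flap 2570 [ 0.4655384  -0.01177931  0.16506025] [1.10580865 0.45529877 1.29719217]
((0.8273050785064697, 0.20853759348392487), (0.709504246711731, 0.224555104970932), 23.97939109802246)
[0.61361929 0.10942162 0.23942421] [[-0.39054594 -0.31441991 -0.86522482]
 [-0.08659781  0.94824577 -0.30550086]
 [-0.91650133  0.04438555  0.39756162]]
```

View pics/crop.png

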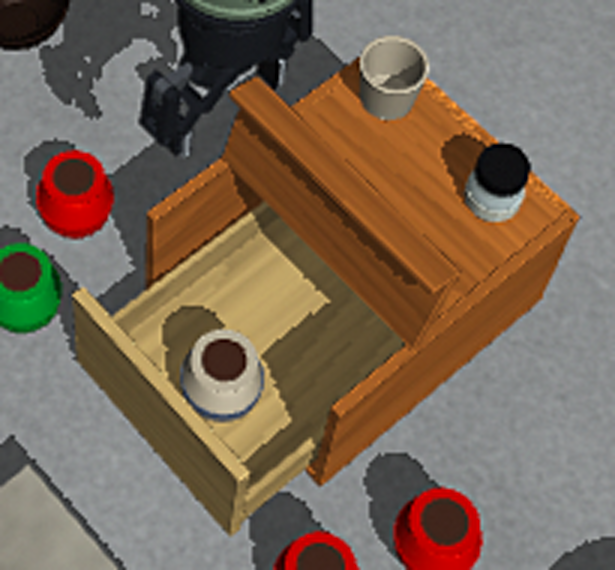

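The crop confirms the choice: the grey pot with a blue band stands in the drawer (about (354,328) in the full picture). The red and green ones are outside. The gripper starts close to the flap's end, so I'll go straight up first and then close it.

arm_command(targets=[[0,0,-30,0,0,0],[0,0,-40,0,0,0],[0,0,-40,0,0,0],[0,0,-30,0,0,0]])

```text
clock: 0.5
position: [0.6228, -0.0, 0.3866]
tool_rot: [3.141, 0.012, 0.0]
force: [0.4, 0.2, 0.9]
grip_width: 0.0854
```

arm_command(targets=[[0,0,0,0,0,0],[0,0,0,0,0,0],[0,0,0,0,0,0],[0,0,0,0,0,0],[0,0,0,0,0,0],[0,0,0,0,0,0]], grip=0)

```text
clock: 1.1
position: [0.6228, -0.0001, 0.3866]
tool_rot: [3.141, 0.012, 0.0]
force: [-0.2, -0.5, -0.1]
grip_width: 0.0005
```

```bash
python3 - <<'E'
from h import *
f=bot.grab_frame("scene");P=pts(f);c=f["color"];np.savez("scene1.npz",P=P,c=c)
f=bot.grab_frame("side");Q=pts(f);np.savez("side1.npz",P=Q,c=f["color"])
for n,A in(("scene",P),("side",Q)):
    q=A.reshape(-1,3); 
    m=(q[:,0]>.5)&(q[:,0]<.70)&(q[:,1]>-.03)&(q[:,1]<.22)&(q[:,2]>.16)&(q[:,2]<.27)
    q=q[m];print(n,len(q))
    for z in np.arange(.16,.27,.01):
        s=q[abs(q[:,2]-z)<.005]
        if len(s)>3: print(round(z,3),len(s),np.round(np.percentile(s[:,0],[1,20,50,80,99]),3),np.round([s[:,1].min(),s[:,1].max()],3))
q=P.reshape(-1,3)
for n,b in(("pot",(.66,.77,.05,.16,.03,.1)),("roofstuff",(.42,.54,-.01,.2,.16,.23))):
    s=q[(q[:,0]>b[0])&(q[:,0]<b[1])&(q[:,1]>b[2])&(q[:,1]<b[3])&(q[:,2]>b[4])&(q[:,2]<b[5])]
    print(n,s.min(0),s.max(0))
s=q[(q[:,0]>.78)&(q[:,0]<.9)&(q[:,1]>-.02)&(q[:,1]<.22)&(q[:,2]>.02)];print("ahead",len(s),s.min(0) if len(s) else 0,s.max(0))
E
```

```text
scene 2637
0.16 130 [0.61  0.612 0.614 0.615 0.618] [-0.01   0.204]
0.17 248 [0.607 0.61  0.612 0.613 0.616] [-0.012  0.203]
0.18 250 [0.605 0.608 0.61  0.611 0.614] [-0.011  0.204]
0.19 271 [0.602 0.605 0.607 0.609 0.611] [-0.011  0.204]
0.2 258 [0.6   0.603 0.604 0.606 0.609] [-0.012  0.204]
0.21 243 [0.599 0.601 0.602 0.604 0.606] [-0.011  0.204]
0.22 59 [0.596 0.601 0.602 0.603 0.605] [-0.007  0.204]
0.23 9 [0.589 0.595 0.6   0.601 0.602] [0.2   0.204]
0.24 122 [0.583 0.586 0.59  0.598 0.615] [-0.008  0.204]
0.25 1037 [0.585 0.593 0.602 0.611 0.616] [-0.011  0.204]
0.26 10 [0.604 0.609 0.611 0.613 0.617] [0.009 0.178]
side 2467
0.16 131 [0.607 0.612 0.614 0.616 0.619] [-0.006  0.206]
0.17 257 [0.606 0.609 0.612 0.614 0.617] [-0.01   0.205]
0.18 254 [0.604 0.607 0.61  0.612 0.615] [-0.01   0.205]
0.19 261 [0.6   0.605 0.607 0.61  0.613] [-0.011  0.207]
0.2 258 [0.598 0.602 0.604 0.607 0.61 ] [-0.011  0.206]
0.21 268 [0.595 0.6   0.602 0.605 0.608] [-0.011  0.206]
0.22 209 [0.594 0.599 0.601 0.603 0.606] [-0.012  0.208]
0.23 23 [0.593 0.595 0.6   0.602 0.604] [0.012 0.206]
0.24 209 [0.583 0.587 0.592 0.608 0.616] [-0.013  0.206]
0.25 596 [0.588 0.597 0.606 0.613 0.617] [-0.011  0.206]
pot [0.67526534 0.06613295 0.03558871] [0.74236405 0.13154056 0.0997455 ]
roofstuff [0.44258715 0.00574005 0.16012177] [0.50086074 0.17608053 0.21078192]
ahead 917 [0.8711522  0.05672941 0.05987423] [0.89998174 0.21948361 0.07383856]
```

arm_command(targets=[[40,-19,0,0,0,0],[40,-19,0,0,0,0],[40,-19,0,0,0,0],[40,-19,0,0,0,0],[35,-19,0,0,0,0]])

```text
clock: 1.7
position: [0.8108, 0.0882, 0.3866]
tool_rot: [3.139, 0.011, -0.005]
force: [0.6, -0.2, 0.5]
grip_width: -0.0002
```

arm_command(targets=[[2,-1,38,0,0,0],[1,-1,38,0,0,0],[1,-1,38,0,0,0],[1,-1,38,0,0,0],[0,-1,38,0,0,0],[0,0,38,0,0,0],[0,0,35,0,0,0],[0,0,14,0,0,0]])

```text
clock: 2.5
position: [0.8212, 0.0982, 0.0986]
tool_rot: [-3.141, 0.002, -0.001]
force: [-0.1, 1.3, 0.2]
grip_width: 0.0001
```

arm_command(targets=[[-8,2,-4,0,0,0],[-8,2,-4,0,0,0],[-5,0,0,0,0,0],[-4,0,0,0,0,0],[-4,0,0,0,0,0],[-4,0,0,0,0,0],[-4,0,0,0,0,0],[-4,0,0,0,0,0]])

```text
clock: 3.3
position: [0.7803, 0.0946, 0.1072]
tool_rot: [-3.14, -0.001, -0.001]
force: [1.9, 0.8, 1.1]
grip_width: 0.0002
```

arm_command(targets=[[-5,0,0,0,0,0],[-5,0,0,0,0,0],[-5,0,0,0,0,0],[-5,0,0,0,0,0],[-5,0,0,0,0,0],[-5,0,0,0,0,0],[-5,0,0,0,0,0],[-5,0,0,0,0,0]])

```text
clock: 4.1
position: [0.7367, 0.0951, 0.1073]
tool_rot: [-3.14, -0.001, -0.001]
force: [3.1, 1.0, 0.4]
grip_width: -0.0003
```

```bash
python3 - <<'E'
from h import *
f=bot.grab_frame("side");c=f["color"];P=pts(f)
save("pics/side2.png",cv2.resize(c[200:400,260:480],None,fx=3,fy=3))
s=P.reshape(-1,3);s=s[(s[:,1]>.0)&(s[:,1]<.07)&(abs(s[:,2]-.138)<.004)&(s[:,0]>.66)&(s[:,0]<.8)];print(np.percentile(s[:,0],[2,50,98]),bot.observe()["force"])
E
```

```text
[0.70373808 0.70373808 0.70373808] [-0.04416598  0.76119953 -0.10328244]
```

View pics/side2.png

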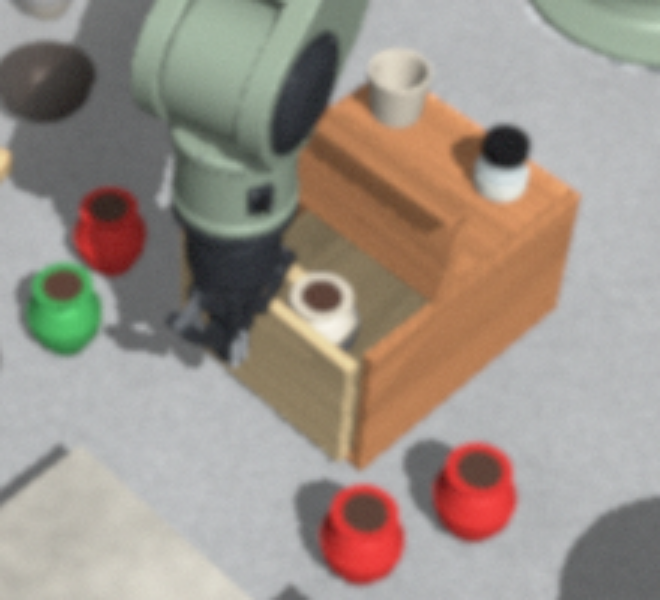

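The side picture shows the drawer moving in evenly with the pot upright at about (325,300) in the crop. I'll keep pushing until it reaches the stop.

arm_command(targets=[[-4,0,0,0,0,0],[-4,0,0,0,0,0],[-4,0,0,0,0,0],[-4,0,0,0,0,0],[-3,0,0,0,0,0],[-3,0,0,0,0,0]])

```text
clock: 4.75
position: [0.718, 0.0947, 0.1108]
tool_rot: [-3.139, -0.014, -0.002]
force: [6.2, -0.0, 3.5]
grip_width: 0.0
```

arm_command(targets=[[-4,0,0,0,0,0],[-4,0,0,0,0,0],[-4,0,0,0,0,0],[-4,0,0,0,0,0]])

```text
clock: 5.15
position: [0.7092, 0.0944, 0.116]
tool_rot: [-3.137, -0.034, -0.003]
force: [11.9, 0.1, 5.6]
grip_width: -0.0
```

```bash
python3 - <<'E'
from h import *
o=bot.observe();print(o["force"],o["qpos"])
for n in("scene","side"):
    f=bot.grab_frame(n);c=f["color"];P=pts(f)
    for y0,y1 in((.0,.05),(.05,.1),(.1,.15),(.15,.19)):
        s=P.reshape(-1,3);s=s[(s[:,1]>y0)&(s[:,1]<y1)&(abs(s[:,2]-.138)<.004)&(s[:,0]>.66)&(s[:,0]<.74)]
        if len(s): print(n,y0,len(s),np.percentile(s[:,0],[5,50,95]))
    save(f"pics/{n}3.png",cv2.resize(c[200:400,260:480],None,fx=3,fy=3))
E
```

```text
[11.85335559  0.12339451  5.63506666] [-0.19251981  0.79011772 -0.03998769  1.46392728  0.04184413  0.8541517
 -0.25001399]
scene 0.0 7 [0.68530658 0.68827049 0.6912709 ]
scene 0.05 2 [0.71964981 0.72111311 0.72257642]
scene 0.1 112 [0.6811047  0.68770977 0.69815515]
scene 0.15 92 [0.68211438 0.68818278 0.69343465]
side 0.0 37 [0.68091285 0.68793427 0.69240204]
side 0.1 98 [0.68228243 0.68863208 0.71805882]
side 0.15 69 [0.68317001 0.68867553 0.69424575]
```

View pics/side3.png

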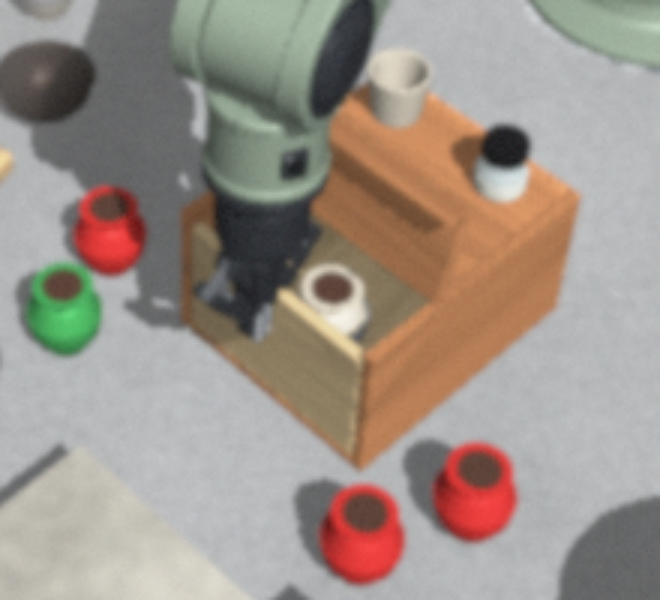

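arm_command(targets=[[-5,0,3,0,-1,0],[-7,0,2,0,-1,0],[-8,0,0,0,0,0],[-8,0,0,0,0,0]])

```text
clock: 5.65
position: [0.7054, 0.0941, 0.1201]
tool_rot: [-3.131, -0.057, -0.006]
force: [75.2, 1.5, -31.2]
grip_width: -0.0003
```

```bash
python3 - <<'E'
from h import *
for n in("scene","side"):
    f=bot.grab_frame(n);c=f["color"];P=pts(f)
    s=P.reshape(-1,3);s=s[(s[:,1]>.0)&(s[:,1]<.19)&(abs(s[:,1]-.09)>.05)&(s[:,2]>.03)&(s[:,2]<.12)&(s[:,0]>.67)&(s[:,0]<.74)]
    for y0 in(0.,.03,.14,.165):
      t=s[(s[:,1]>y0)&(s[:,1]<y0+.025)&(s[:,0]>.685)]
      if len(t): print(n,y0,len(t),np.percentile(t[:,0],[10,50,90]))
print(bot.observe()["force"])
E
```

```text
scene 0.0 111 [0.68857328 0.68972101 0.69067012]
scene 0.03 11 [0.68925779 0.6909484  0.69142085]
scene 0.14 129 [0.69107107 0.69214866 0.69319745]
scene 0.165 133 [0.69150607 0.69240026 0.6937941 ]
side 0.0 119 [0.68785651 0.69021384 0.69231093]
side 0.03 23 [0.6893237  0.69069771 0.69294184]
side 0.14 169 [0.69115266 0.69281017 0.69463571]
side 0.165 191 [0.69114062 0.69316166 0.69493572]
[ 66.30952773   3.18346652 -28.97911288]
```

The force rose to 75 N and the face sits at x≈0.691, so the drawer is home. I'll back off and go up.

arm_command(targets=[[8,0,0,0,-1,0],[15,0,0,0,-1,0],[20,0,0,0,-1,0],[20,0,-20,0,0,0],[10,0,-40,0,0,0],[0,0,-45,0,0,0],[0,0,-45,0,0,0],[0,0,-45,0,0,0]])

```text
clock: 6.55
position: [0.7765, 0.0901, 0.314]
tool_rot: [-3.134, 0.012, -0.005]
force: [0.0, 0.4, 0.4]
grip_width: -0.0001
```

arm_command(targets=[[0,0,-45,0,0,0],[0,0,-20,0,0,0],[0,0,0,0,0,0]])

```text
clock: 6.85
position: [0.777, 0.0892, 0.3884]
tool_rot: [-3.134, 0.005, -0.006]
force: [-0.3, -0.6, -0.1]
grip_width: 0.0001
```

arm_command(targets=[[-40,0,0,0,0,0],[-40,0,0,0,0,0],[-40,0,0,0,0,0],[-40,0,0,0,0,0],[-40,-1,0,0,0,0],[-33,-1,0,0,0,0],[0,0,0,0,0,0]])

```text
clock: 7.55
position: [0.5306, 0.0913, 0.3783]
tool_rot: [-3.138, 0.019, -0.006]
force: [1.0, -0.3, 0.9]
grip_width: 0.0002
```

arm_command(targets=[[8,0,35,0,1,0],[0,0,35,0,0,0],[0,0,35,0,0,0],[0,0,28,0,0,0],[0,0,0,0,0,0]])

```text
clock: 8.05
position: [0.5352, 0.0908, 0.2381]
tool_rot: [-3.139, 0.003, -0.005]
force: [0.4, -0.7, 0.3]
grip_width: 0.0001
```

```bash
python3 - <<'E'
from h import *
f=bot.grab_frame("scene");c=f["color"]
save("pics/s4.png",cv2.resize(c[150:400,260:490],None,fx=2.4,fy=2.4))
E
```

```text
(no output)
```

View pics/s4.png

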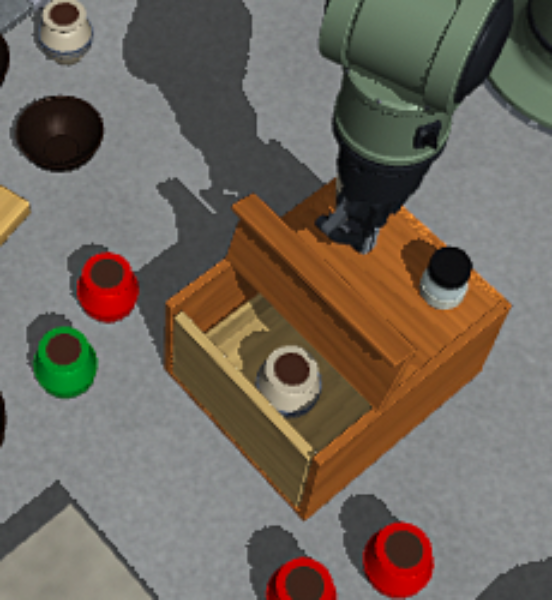

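The picture shows the drawer front flush, the pot upright at about (290,380), and the gripper behind the flap clear of the jar; the cup is hidden behind the hand. Next I'll push the flap over along its arc.

arm_command(targets=[[10,0,0,0,0,0],[10,0,0,0,0,0],[10,0,0,0,0,0],[9,0,0,0,0,0],[9,0,0,0,0,0],[9,0,0,0,0,0]])

```text
clock: 8.7
position: [0.5995, 0.0907, 0.2451]
tool_rot: [-3.137, -0.004, -0.005]
force: [-2.3, -0.3, -1.7]
grip_width: 0.0004
```

arm_command(targets=[[9,0,4,0,0,0],[9,0,5,0,0,0],[9,0,6,0,0,0],[8,0,7,0,0,0],[8,0,7,0,0,0]])

```text
clock: 9.2
position: [0.6472, 0.0907, 0.2145]
tool_rot: [-3.137, -0.006, -0.006]
force: [-1.5, -0.3, 0.7]
grip_width: -0.0
```

arm_command(targets=[[5,0,8,0,0,0],[4,0,8,0,0,0],[3,0,8,0,0,0],[2,0,8,0,0,0],[1,0,7,0,0,0],[0,0,6,0,0,0]])

```text
clock: 9.8
position: [0.6649, 0.0906, 0.1661]
tool_rot: [-3.137, -0.007, -0.006]
force: [-36.5, -6.2, 107.7]
grip_width: -0.0002
```

That is a firm stop with the tip at z≈0.149, so the flap should be shut. The 108 N was close to the limit, so I'm lifting off at once.

arm_command(targets=[[0,0,-10,0,0,0],[0,0,-25,0,0,0],[0,0,-40,0,0,0],[0,0,-40,0,0,0],[0,0,-40,0,0,0],[0,0,-40,0,0,0],[0,0,0,0,0,0],[0,0,0,0,0,0]])

```text
clock: 10.6
position: [0.6616, 0.0902, 0.3664]
tool_rot: [-3.137, -0.004, -0.005]
force: [-0.2, -0.3, -0.7]
grip_width: -0.0002
```

```bash
python3 - <<'E'
from h import *
a=np.load("scene1.npz")["P"]
for n in("scene","side"):
    f=bot.grab_frame(n);c=f["color"];P=pts(f)
    if n=="scene": save("pics/s5.png",c)
    s=P.reshape(-1,3);s=s[(s[:,1]>.0)&(s[:,1]<.19)&(s[:,0]>.61)&(s[:,0]<.70)&(s[:,2]>.12)&(s[:,2]<.2)]
    for x in(.615,.635,.655,.675,.695):
        t=s[abs(s[:,0]-x)<.006]; print(n,x,len(t),np.median(t[:,2]) if len(t) else 0)
    t=P.reshape(-1,3);t=t[(t[:,1]>.0)&(t[:,1]<.19)&(t[:,0]>.68)&(t[:,0]<.74)&(t[:,2]>.03)&(t[:,2]<.1)];print("front x",np.median(t[:,0]))
    if n=="scene":
        for nm,b in(("cup",(.42,.53,-.01,.08)),("jar",(.42,.54,.12,.2))):
            for A in(a,P):
                q=A.reshape(-1,3);q=q[(q[:,0]>b[0])&(q[:,0]<b[1])&(q[:,1]>b[2])&(q[:,1]<b[3])&(q[:,2]>.165)&(q[:,2]<.22)];print(nm,len(q),q.mean(0))
o=bot.observe();print(o["force"],o["position"])
E
```

```text
scene 0.615 345 0.15083914914151017
scene 0.635 390 0.15068016274032142
scene 0.655 393 0.15046702247212354
scene 0.675 397 0.15053503500462673
scene 0.695 371 0.1503818817161378
front x 0.6912949124512568
cup 401 [0.46911914 0.03144521 0.18736969]
cup 398 [0.46901583 0.03208492 0.18681491]
jar 397 [0.48231625 0.15658717 0.19410396]
jar 397 [0.48252013 0.15658989 0.19415174]
side 0.615 243 0.14939037505929492
side 0.635 285 0.1491717053616222
side 0.655 275 0.14933277158279398
side 0.675 280 0.1492154269817835
side 0.695 283 0.14878142268821498
front x 0.6916748272423535
[-0.62993267 -0.5005068   0.06750279] [0.66162133 0.09012384 0.36602415]
```

View pics/s5.png

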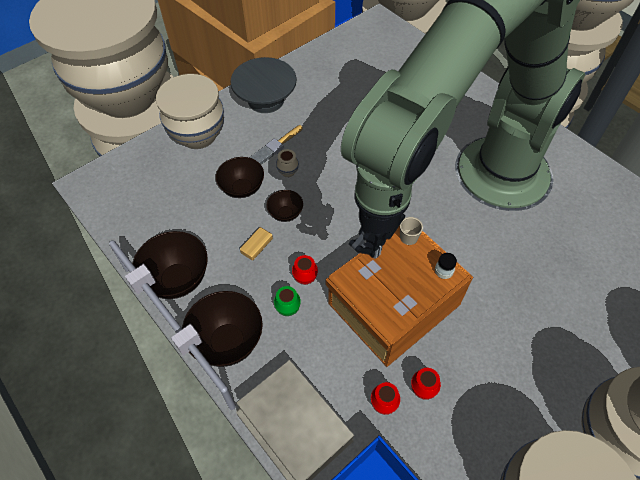

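The picture shows the flap flat and shut at about (390,310), with the cup (411,230) and jar (447,262) where they were. I'm handing in.

```bash
python3 -c "
from workcell import bot
print(bot.job_done())"
```

```text
the job is handed in; nothing more can be done
None
```

I pushed the drawer home with the closed fingertips, pushed the flap over and down until it was shut, lifted clear and handed the job in at about 11 s. No verdict was reported.

- **Drawer:** the front face ended at x ≈ 0.691 to 0.692 m, flush with the box front. The push met the hard stop at about 75 N.
- **Flap:** both cameras show it flat, at 0.149 to 0.151 m along its whole depth.
- **Other things:** the cup and jar moved less than 1 mm. By eye, everything else on the bench is where it was.
- **Pot:** it stood upright in the last view before the flap closed, and nothing came near it. Once the flap is shut it cannot be seen, so its final pose is not confirmed.
- **High force:** the final press on the flap reached about 108 N at the last reading, close to the 120 N wrist limit. I backed off at once. During the drawer push the tool also tilted about 3° and crept up about 13 mm.

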